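# Close a rack of sample tubes in the blue capping press

## Robot

A 6-joint arm with a two-finger parallel gripper is mounted at the origin on the work surface. World frame = base frame: x ahead of the robot, y to its left, z up, the work surface at z = 0. Lengths are in m, angles in rad, forces in N, time in s.
With the tool pointing down it reaches from about 0.35 to 0.975 m from the base axis. Payload 4.9 kg.
Tool frame: the origin (TCP) lies on the centre line of the jaws, within the pads' length; the fingertips stand 8 mm ahead of it and the grasp point (between the pads) lies 11 mm behind it; z points along the fingers, y is the direction in which the jaws open and shut (so a half turn about z gives the same grasp; the last joint's range is limited). The gripper opens to 85 mm and grips with 20 to 120 N. Pads are 22 mm wide; open, the fingers measure 114 mm over their backs; the gripper's body (76 mm by 85 mm) begins 54 mm behind the grasp point. The pads swing forward as they close: fully open they stand 13 mm farther back than shut.
Start: joints at [-1.28, 0.053, 1.613, -0, 1.476, -0.119], TCP at [0.249, -0.573, 0.239] pointing down, gripper open.
Joint ranges: [-3.01, 3.01], [-1.01, 2.22], [0.06, 2.58], [-1.02, 4.17], [0.09, 2.62], [-3.14, 3.14]. Speed limits (rad/s): [2.57, 2.57, 3.14, 3.14, 3.14, 3.14].

## Interface

Orientations are given as a rotation vector (axis times angle).
In Python, from station import get_obs, get_image, calibration, finish_job gives the robot as it stands. The module is installed in compiled form; this text tells all that it offers.
- The arm moves only by the shell command python3 -m jog 'ROWS' [FORCE]. ROWS is JSON, a list of rows, each a list of 7 numbers: the shift along the tool's x, y, z in cm, then the turn, a rotation vector about the tool's x, y, z in rad, then the closure in counts, from 0 (fully open) to 255 (shut). In form: [[dx, dy, dz, ax, ay, az, jaw], ...]. A call has 1 to 8 rows; each row is the pose to reach, as a shift and turn from the pose measured when the call began, along the tool's axes at that moment; what a row does not reach only later rows make up. A row lasts 1/12 s, in which the tool goes at most 41.7 mm and 7.16 degrees, less where a joint would pass 70% of its speed; a pose out of reach is approached as far as the arm can. A call with a gripper value outside its range is refused whole. The fingers move at their own pace and stop on an object; FORCE is the grip in N (left out, the last holds). Time passes only in rows, so rows that repeat a pose let the fingers close. It gives the time, the measured TCP pose, the force and the opening at its end, in the units of the state.
- get_obs(): the state, without advancing time (a new reading comes with each control period).
- get_image(name): name is "scene" or "top" or "wrist"; returns the picture (384x512x3 uint8, red, green, blue); there is no depth.
- calibration(name): a dict with "vfov" (degrees; the focal length in pixels is half the picture's height over the tangent of half this angle, whatever the lens; pixels are square), "cx", "cy" (the principal point, pixels), "dist_coeffs" ([k1, k2, p1, p2, k3] as OpenCV has them; the pictures are not rectified), "R" (3x3) and "t" (3): a world point X has camera coordinates R X + t. Camera axes: x right, y down, z forward; pixel columns grow to the right and rows downward; lengths in m; the calibration is good to about 2 mm. A picture is of the moment at which its call begins: read the wrist's pose just before it. calibration takes no time and is no camera call; for the wrist camera it gives the pose at the moment of the call.
- finish_job(): hands the job in, once; it reports no verdict.
The state is a dict: "t": time; "q": joint angles; "dq": joint speeds; "effort": joint torques, N m; "tool_pos": TCP position; "tool_rot": TCP orientation; "contact_force": force on the tool from outside, world axes, zero at the start; "wrist_torque": the same for the moment, N m; "opening": finger opening in m.
Only numpy, scipy, OpenCV 4.12 (cv2) and the standard library are available. Lean on these libraries where they do the work, as an engineer would, in place of code of your own. Each camera call takes 0.05 s, during which the arm holds its last target. There are 200 camera calls.

## Task

Press the caps down on the tubes in the press with the blue handwheel: swing its folded crank up until it clicks upright, then use it to turn the wheel clockwise (seen from above) a quarter turn to its stop, and let go with the crank still upright. Leave the green press alone.

Things in the scene. Friction and masses are not known exactly. Their poses are not given: they have to be found in the camera images.
- blue_press: White press with a blue handwheel on top, fixed; 184 x 170 mm. Wheel disc 156 mm across, top face at height 127 mm. Origin: centre of the underside, below the wheel's axis; z up, -x its front; does not turn with the wheel. Two yellow posts stand 79 to 97 mm in front of the axis, up to height 165 mm. Crank hinge: on the wheel, 62 mm from the axis, at (-0.062, 0, 0.160) here when the wheel is at 0.
- blue_grip (a point): Centre of the black roller grip of the blue press's crank: 18 mm thick, 40 mm long, spins freely. Two steel arms (8 mm wide, 42 mm clear between) join it to the hinge, 62 mm away, leaving an open window. Folded, it lies over the wheel's centre, 33 mm above the disc; upright, the arms end at height 229 mm. x: from hinge to roller; y: along roller and hinge. Moves with crank and wheel.
- blue_crank (a joint): Blue press's crank angle (rad): 0 folded flat (starts at 0 to 0.1), 1.571 upright, its stop. The hinge is level and tangential to the wheel: the roller rises and swings away from the wheel's centre. A spring detent must be overcome at about 0.8 to 1.2 (some 4 N at the roller), then holds it upright. Below about 1.05 its heel between the yellow posts locks the wheel.
- blue_wheel (a joint): Angle of the blue handwheel about its vertical axis (rad), 0 at the start, growing clockwise seen from above; the stop is at 1.571 (a quarter turn). Stays where it is left; takes about 2 to 4 N at the crank. It drives the press plate down on the caps.
- green_press: The other press, alike in all but its green wheel; not to be operated. Origin and axes as for the blue press.
- green_crank (a joint): Angle of the green press's crank (rad), folded at 0; to be left folded.

How it is judged:
On the way:
1. the blue crank stands upright in its latch, with the wheel not yet turned (value of joint blue_crank above 1.4 rad and value of joint blue_wheel below 0.3 rad), for 0.1 s.
At the end, for the whole second after the job is handed in: The blue wheel stands at rest within 0.2 rad (11 degrees) of its clockwise stop at 1.571, the blue crank is still upright in its latch (above 1.4 rad), and the green crank is folded (below 0.3 rad) (value of joint blue_wheel above 1.37 rad and value of joint blue_crank above 1.4 rad and velocity of joint blue_wheel below 0.05 rad/s and value of joint green_crank below 0.3 rad); the robot touches nothing.
It fails at once if the green press's crank was swung up (value of joint green_crank above 0.3 rad).
It also fails if it takes over 40 s, if anything falls off the work surface, if the arm or the gripper's body presses on something with over 40 N, if the wrist force passes 120 N, or if a joint passes its speed limit or range.

## Working session

There is one attempt and no reset: what is moved stays moved. The work goes in short steps, Python scripts to look and compute and a shell command to move; the robot and the scene stay as the last step left them, time stands still between calls to the robot, and variables do not carry over. Pictures are saved under pics/ and viewed, about 8 in all and at most 12, crops included, and the job is handed in when it is done.

```bash
mkdir -p pics; python3 - <<'E'
from station import *
import cv2
o=get_obs();print({k:o[k] for k in('t','tool_pos','tool_rot','opening')})
for n in('scene','top'):
    im=get_image(n);cv2.imwrite(f'pics/{n}0.png',im[:,:,::-1]);c=calibration(n);print(n,c)
E
```

```text
{'t': 0.0, 'tool_pos': array([ 0.24882713, -0.5726493 ,  0.23802672]), 'tool_rot': array([-3.07378312e+00, -6.38800748e-01,  3.29448220e-04]), 'opening': 0.08506136727446828}
scene {'vfov': 47.26491549744336, 'cx': 257.99869111851046, 'cy': 198.9489050952577, 'dist_coeffs': array([-0.07646016,  0.        ,  0.        ,  0.        ,  0.        ]), 'R': array([[ 0.1885738 ,  0.98185793,  0.01987272],
       [ 0.61565484, -0.10242745, -0.78133075],
       [-0.76512028,  0.15957324, -0.62380072]]), 't': array([-0.10508392, -0.20300534,  1.41384127])}
top {'vfov': 56.23297175821573, 'cx': 247.90305096662217, 'cy': 188.40737576726292, 'dist_coeffs': array([-0.10010049,  0.        ,  0.        ,  0.        ,  0.        ]), 'R': array([[-0.00751   , -0.99956422,  0.02854768],
       [-0.99464501,  0.00452417, -0.10325132],
       [ 0.10307717, -0.02917022, -0.99424554]]), 't': array([-0.01664753,  0.52053202,  0.94381912])}
```

View pics/scene0.png

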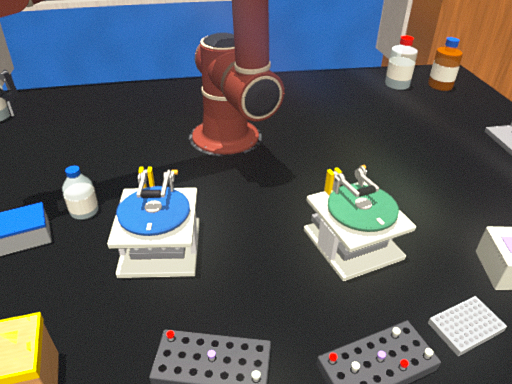

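View pics/top0.png

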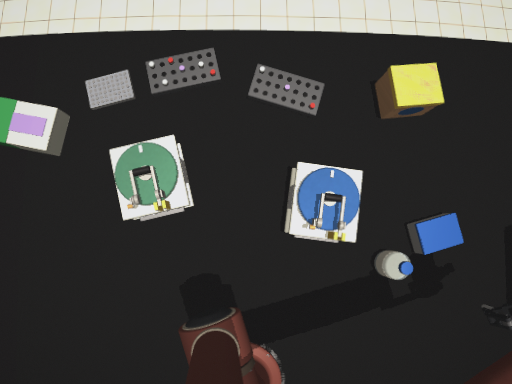

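```bash
cat > h.py <<'E'
from station import *
import cv2, numpy as np
def K(c):
    f=192/np.tan(np.radians(c['vfov'])/2); return np.array([[f,0,c['cx']],[0,f,c['cy']],[0,0,1]])
def onz(n,uv,z,c=None):
    c=c or calibration(n)
    p=cv2.undistortPoints(np.array(uv,float).reshape(-1,1,2),K(c),c['dist_coeffs'])[:,0]
    d=np.c_[p,np.ones(len(p))]@c['R']; C=-c['R'].T@c['t']
    return C+d*((z-C[2])/d[:,2])[:,None]
def proj(n,X,c=None):
    c=c or calibration(n)
    return cv2.projectPoints(np.array(X,float).reshape(-1,3),cv2.Rodrigues(c['R'])[0],c['t'],K(c),c['dist_coeffs'])[0][:,0]
E
python3 - <<'E'
from h import *
for n,(x0,x1,y0,y1) in {'top':(285,370,155,250),'scene':(105,205,160,245)}.items():
    im=cv2.imread(f'pics/{n}0.png'); hsv=cv2.cvtColor(im,cv2.COLOR_BGR2HSV)
    def m(lo,hi):
        k=cv2.inRange(hsv,lo,hi); z=np.zeros_like(k); z[y0:y1,x0:x1]=k[y0:y1,x0:x1]; return z
    b=m((95,120,50),(125,255,255)); y=m((20,150,80),(35,255,255))
    pts=cv2.findNonZero(b); h=cv2.convexHull(pts)[:,0]
    P=onz(n,h,0.127)[:,:2]
    A=np.c_[2*P,np.ones(len(P))]; s=np.linalg.lstsq(A,(P**2).sum(1),rcond=None)[0]
    print(n,'centre',s[:2],'r',np.sqrt(s[2]+s[:2]@s[:2]),'hull z range',len(h))
    nn,_,st,ce=cv2.connectedComponentsWithStats(y)
    for i in range(1,nn):
        if st[i,4]>3: print(' yellow',ce[i],st[i], onz(n,ce[i],.165)[0])
    cv2.imwrite(f'pics/{n}c.png',cv2.resize(im[y0:y1,x0:x1],None,fx=6,fy=6,interpolation=cv2.INTER_CUBIC))
E
python3 -c "
import cv2,numpy as np
a=cv2.imread('pics/topc.png');b=cv2.imread('pics/scenec.png')
h=max(a.shape[0],b.shape[0]);f=lambda i:cv2.copyMakeBorder(i,0,h-i.shape[0],0,0,0)
c=np.hstack([f(a),f(b)]);print(c.shape);cv2.imwrite('pics/c1.png',cv2.resize(c,(c.shape[1]*2//3,c.shape[0]*2//3)))"
```

```text
top centre [ 0.48500305 -0.21392994] r 0.07561287395815221 hull z range 32
 yellow [330.27586207 234.65517241] [328 232   6   6  29] [ 0.39753512 -0.20587316  0.165     ]
scene centre [ 0.48792364 -0.21611445] r 0.07840694710538196 hull z range 29
 yellow [140.40625 169.     ] [138 166   6   7  32] [ 0.39082135 -0.23874559  0.165     ]
 yellow [150.12931034 175.68965517] [147 166   8  21 116] [ 0.42040727 -0.21723369  0.165     ]
 yellow [175.07692308 170.61538462] [172 169   6   4  13] [ 0.40990344 -0.16256865  0.165     ]
 yellow [144.58333333 185.41666667] [143 184   4   4  12] [ 0.45440449 -0.22882779  0.165     ]
(570, 1110, 3)
```

View pics/c1.png

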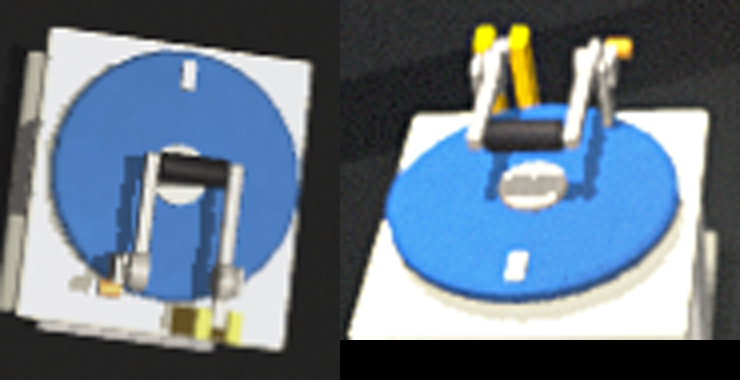

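```bash
python3 - <<'E'
from h import *
t=lambda u,v:(285+u/4,155+v/4)
s=lambda u,v:(105+(u-340)/4,160+v/4)
def pr(l,X):
    print(l,X.round(4).tolist())
A=onz('top',[t(163,165),t(227,172)],.160);B=onz('scene',[s(485,136),s(565,134)],.160)
for l,X in(('roller top',A),('roller scene',B)):
    d=X[0]-X[1]; print(l,X.mean(0),'len',np.linalg.norm(d),'yaw',np.arctan2(*( [-d[0],d[1]] if d[1]>0 else [d[0],-d[1]])))
for n,p in(('top',t(188,75)),('scene',s(516,266))):
    m=onz(n,[p],.127)[0]; d=m[:2]-[.4865,-.215]; print(n,'marker',m,np.hypot(*d),'yaw',np.arctan2(d[1],d[0]))
C=onz('top',[t(50,28),t(312,63),t(285,352)],.11);print(C, np.linalg.norm(C[0]-C[1]),np.linalg.norm(C[1]-C[2]))
d=C[0]-C[1];print('yaw edge',np.arctan2(-d[0],d[1])); d=C[1]-C[2];print(np.arctan2(d[1],d[0]))
h=onz('top',[t(136,272),t(228,280)],.160);print('hinge',h)
E
```

```text
roller top [ 0.48509372 -0.21798109  0.16      ] len 0.038515185410404974 yaw -0.11393828679284636
roller scene [ 0.47929119 -0.21550132  0.16      ] len 0.041641300236153624 yaw -0.12414892786713001
top marker [ 0.5454394  -0.22442538  0.127     ] 0.05968827858442114 yaw -0.15857380530340626
scene marker [ 0.54403949 -0.2244505   0.127     ] 0.05831041727944809 yaw -0.16279035162726502
[[ 0.57779309 -0.14218152  0.11      ]
 [ 0.55549092 -0.30945741  0.11      ]
 [ 0.37440224 -0.28533522  0.11      ]] 0.168756060152284 0.18268822256593828
yaw edge -0.13254400401561284
-0.13242690723079587
hinge [[ 0.42480269 -0.18113578  0.16      ]
 [ 0.41948658 -0.23572142  0.16      ]]
```

Two independent views agree that the blue press axis is near (0.486, -0.215) with yaw -0.133. The plate measures 183 x 169 mm against 184 x 170, and the roller sits over the axis at about z 0.163. I'll move above it with the jaws across the roller.

```bash
python3 -m jog '[[36,-23.3,0,0,0,-1.028,130],[36,-23.3,0,0,0,-1.028,130],[36,-23.3,0,0,0,-1.028,130],[36,-23.3,0,0,0,-1.028,130],[36,-23.3,0,0,0,-1.028,130],[36,-23.3,0,0,0,-1.028,130],[36,-23.3,0,0,0,-1.028,130],[36,-23.3,0,0,0,-1.028,130]]' 30
cat > st.py <<'E'
from h import *
from scipy.spatial.transform import Rotation as R
import sys
A=np.array([.486,-.215]);ya=-.133
def show(target=None,yawy=None):
    o=get_obs();M=R.from_rotvec(o['tool_rot']).as_matrix();p=o['tool_pos']
    print('t',round(o['t'],2),'p',p.round(4),'yaw tool-y',np.arctan2(M[1,1],M[0,1]).round(3),'tilt',M[2,2].round(4),'F',np.round(o['contact_force'],1),'open',round(o['opening'],4))
    if target is not None:
        print(' shift cm',(M.T@(np.array(target)-p)*100).round(2),'az',-(yawy-np.arctan2(M[1,1],M[0,1])).round(3))
if __name__=='__main__':
    a=[float(x) for x in sys.argv[1:]]
    show(a[:3],a[3]) if a else show()
E
python3 st.py .486 -.2165 .235 -.133
```

```text
t: 0.77
tool_pos: [0.4337, -0.2934, 0.2384]
tool_rot: [-2.385, -2.041, -0.001]
contact_force: [0.2, -0.7, 0.2]
opening: 0.0416
t 0.77 p [ 0.4337 -0.2934  0.2384] yaw tool-y -0.155 tilt -1.0 F [ 0.2 -0.7  0.2] open 0.0416
 shift cm [8.4  3.98 0.35] az -0.022
```

```bash
python3 -m jog '[[8.4,4,0,0,0,-0.02,130],[8.4,4,0,0,0,-0.02,130],[8.4,4,0,0,0,-0.02,130],[8.4,4,0,0,0,-0.02,130],[8.4,4,0,0,0,-0.02,130],[8.4,4,0,0,0,-0.02,130]]'
python3 - <<'E'
from h import *
c=calibration('wrist');a=get_image('wrist');b=get_image('scene')
cv2.imwrite('pics/w1.png',a[:,:,::-1]);cv2.imwrite('pics/s1.png',b[:,:,::-1])
z=cv2.resize(b[130:260,80:240],(480,390));cv2.imwrite('pics/c2.png',np.hstack([cv2.resize(a,(320,240)),z[:240]])[:,:,::-1])
np.set_printoptions(suppress=True);print(-c['R'].T@c['t']); print(proj('wrist',[[.486,-.215,.160],[.4245,-.2068,.16],[.486,-.2165,.152]],c))
E
python3 st.py .486 -.2165 .152 -.133
```

```text
t: 1.27
tool_pos: [0.4857, -0.2174, 0.2382]
tool_rot: [-2.365, -2.064, -0.0]
contact_force: [-0.2, 0.7, -0.0]
opening: 0.0419
[ 0.49691778 -0.13913223  0.37285396]
[[251.97220226 196.15764615]
 [172.37601324 196.3494931 ]
 [252.24899424 194.53165801]]
t 1.37 p [ 0.4855 -0.2178  0.2383] yaw tool-y -0.137 tilt -1.0 F [ 0.  -0.9 -0.1] open 0.0419
 shift cm [0.12 0.04 8.63] az -0.004
```

View pics/w1.png

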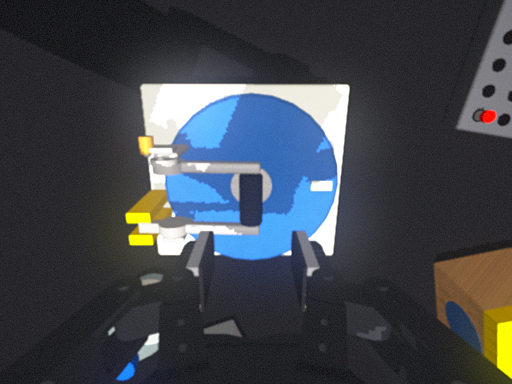

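The wrist view shows the roller at (251, 199) against a prediction of (252, 196), so the estimate is right within 2 mm. The roller is centred between the fingers at columns 205 and 300. I'll descend and grip.

```bash
python3 -m jog '[[0.1,0,3,0,0,0,130],[0.1,0,5.5,0,0,0,130],[0.1,0,7.5,0,0,0,130],[0.1,0,8.6,0,0,0,130],[0.1,0,8.6,0,0,0,130],[0.1,0,8.6,0,0,0,130]]'
python3 -m jog '[[0,0,0,0,0,0,230],[0,0,0,0,0,0,230],[0,0,0,0,0,0,230],[0,0,0,0,0,0,230],[0,0,0,0,0,0,230],[0,0,0,0,0,0,230]]' 30; python3 st.py
```

```text
t: 1.87
tool_pos: [0.4852, -0.2173, 0.1524]
tool_rot: [-2.368, -2.061, -0.0]
contact_force: [0.6, -0.1, -0.1]
opening: 0.0419
t: 2.37
tool_pos: [0.4841, -0.218, 0.1532]
tool_rot: [-2.367, -2.06, 0.005]
contact_force: [-5.7, -1.2, -0.8]
opening: 0.0168
t 2.37 p [ 0.4841 -0.218   0.1532] yaw tool-y -0.139 tilt -1.0 F [-5.7 -1.2 -0.8] open 0.0168
```

Gripped at 16.8 mm. Now I'll swing the crank up along its 62 mm arc.

```bash
python3 -m jog '[[0,-0.02,-0.31,0,0,0,230],[0,-0.11,-0.92,0,0,0,230],[0,-0.27,-1.52,0,0,0,230],[0,-0.48,-2.1,0,0,0,230],[0,-0.75,-2.66,0,0,0,230],[0,-1.07,-3.19,0,0,0,230],[0,-1.45,-3.68,0,0,0,230],[0,-1.45,-3.68,0,0,0,230]]'
python3 st.py
```

```text
t: 3.03
tool_pos: [0.4696, -0.216, 0.1915]
tool_rot: [-2.368, -2.06, 0.005]
contact_force: [-2.3, -0.1, 0.1]
opening: 0.0166
t 3.03 p [ 0.4696 -0.216   0.1915] yaw tool-y -0.139 tilt -1.0 F [-2.3 -0.1  0.1] open 0.0166
```

```bash
python3 -m jog '[[0,-0.66,-0.61,0,0,0,230],[0,-1.43,-1.13,0,0,0,230],[0,-2.26,-1.53,0,0,0,230],[0,-3.15,-1.8,0,0,0,230],[0,-4.07,-1.93,0,0,0,230],[0,-4.55,-1.95,0,0,0,230],[0,-4.6,-1.95,0,0,0,230],[0,-4.6,-1.95,0,0,0,230]]'
python3 st.py
```

```text
t: 3.7
tool_pos: [0.4237, -0.2097, 0.2134]
tool_rot: [-2.369, -2.061, 0.004]
contact_force: [-0.7, 1.7, 8.3]
opening: 0.0167
t 3.7 p [ 0.4237 -0.2097  0.2134] yaw tool-y -0.139 tilt -1.0 F [-0.7  1.7  8.3] open 0.0167
```

```bash
python3 -m jog '[[0,-0.2,0,0,0,0,230],[0,-0.4,0,0,0,0,230],[0,-0.4,0,0,0,0,230]]'
python3 st.py
python3 - <<'E'
from h import *
b=get_image('scene');t=get_image('top')
cv2.imwrite('pics/c3.png',np.hstack([cv2.resize(b[110:250,80:220],(400,400)),cv2.resize(t[130:260,270:400],(400,400))])[:,:,::-1])
E
```

```text
t: 3.95
tool_pos: [0.4219, -0.2094, 0.2136]
tool_rot: [2.366, 2.058, 0.006]
contact_force: [13.9, -1.2, -3.6]
opening: 0.0169
t 3.95 p [ 0.4219 -0.2094  0.2136] yaw tool-y -0.139 tilt -1.0 F [13.9 -1.2 -3.6] open 0.0169
```

View pics/c3.png

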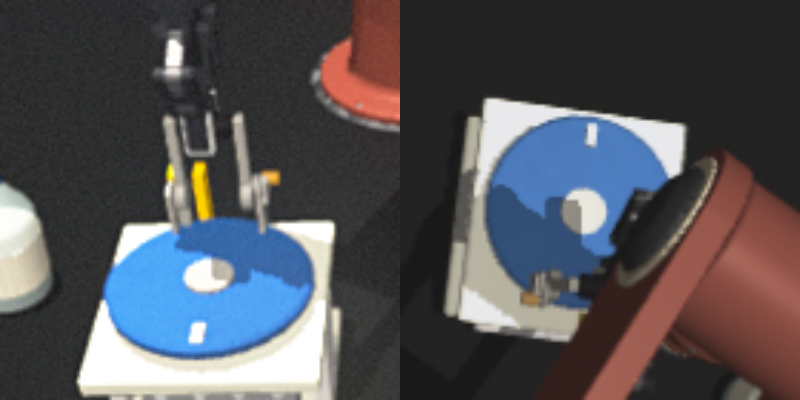

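The crank is upright against its stop (14 N reaction when pushed further), and the wheel mark has not moved. Next is the wheel turn: a rigid rotation about the axis.

```bash
python3 -m jog '[[0.62,0.11,0,0,0,0.1,230],[1.24,0.17,0,0,0,0.2,230],[1.84,0.3,0,0,0,0.3,230],[2.43,0.49,0,0,0,0.4,230],[3.0,0.74,0,0,0,0.5,230],[3.54,1.04,0,0,0,0.6,230],[4.05,1.4,0,0,0,0.7,230],[4.05,1.4,0,0,0,0.7,230]]' 40
python3 st.py; python3 - <<'E'
from station import *
import numpy as np
p=get_obs()['tool_pos'][:2]-[.485,-.2155];print(np.hypot(*p),np.pi-.133-np.arctan2(p[1],p[0]))
E
```

```text
t: 4.72
tool_pos: [0.4412, -0.1709, 0.2136]
tool_rot: [2.93, 1.121, 0.008]
contact_force: [2.0, -0.7, 0.4]
opening: 0.0166
t 4.72 p [ 0.4412 -0.1709  0.2136] yaw tool-y -0.84 tilt -1.0 F [ 2.  -0.7  0.4] open 0.0166
0.062518335219114 0.6623092254503824
```

```bash
python3 -m jog '[[0.74,0.02,0,0,0,0.12,230],[1.48,0.12,0,0,0,0.24,230],[2.2,0.31,0,0,0,0.36,230],[2.89,0.59,0,0,0,0.48,230],[3.54,0.94,0,0,0,0.6,230],[4.15,1.37,0,0,0,0.72,230],[4.61,1.79,0,0,0,0.82,230],[4.83,2.0,0,0,0,0.87,230]]'
python3 -m jog '[[0.1,0,0,0,0,0,230],[0.2,0,0,0,0,0,230],[0.3,0,0,0,0,0,230],[0.3,0,0,0,0,0,230]]'
python3 st.py; python3 - <<'E'
from h import *
p=get_obs()['tool_pos'][:2]-[.485,-.2155];print(np.hypot(*p),np.pi-.133-np.arctan2(p[1],p[0]))
b=get_image('scene');t=get_image('top')
cv2.imwrite('pics/c4.png',np.hstack([cv2.resize(b[110:250,80:220],(400,400)),cv2.resize(t[130:260,270:400],(400,400))])[:,:,::-1])
E
```

```text
t: 5.38
tool_pos: [0.4899, -0.1537, 0.2136]
tool_rot: [3.132, -0.219, 0.007]
contact_force: [0.1, -1.2, 1.3]
opening: 0.0163
t: 5.72
tool_pos: [0.4908, -0.1539, 0.2135]
tool_rot: [3.133, -0.216, -0.002]
contact_force: [-6.4, 2.5, 5.7]
opening: 0.0164
t 5.72 p [ 0.4908 -0.1539  0.2135] yaw tool-y -1.709 tilt -1.0 F [-6.4  2.5  5.7] open 0.0164
0.061888887167979814 1.531600273936629
```

View pics/c4.png

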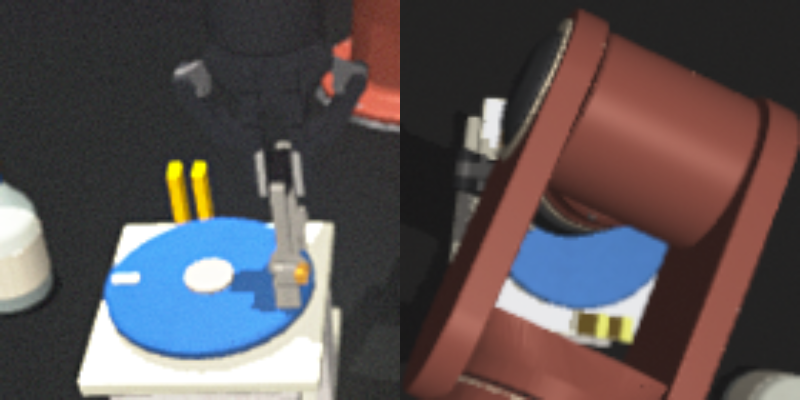

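The mark has moved a quarter turn to the left (about pixel (125, 277)), the crank is upright, and the stop reacts with about 6 N. I'll release and retract straight up.

```bash
python3 -m jog '[[-0.1,0,0,0,0,0,130],[-0.1,0,0,0,0,0,130],[-0.1,0,0,0,0,0,130],[-0.1,0,0,0,0,0,130],[-0.1,0,0,0,0,0,130]]'
python3 -m jog '[[0,0,-1.5,0,0,0,130],[0,0,-4,0,0,0,130],[0,0,-7,0,0,0,130],[0,0,-10,0,0,0,130],[0,0,-12,0,0,0,130],[0,0,-12,0,0,0,130],[0,0,-12,0,0,0,130]]'
python3 st.py; python3 - <<'E'
from h import *
b=get_image('scene');w=get_image('wrist')
cv2.imwrite('pics/c5.png',np.hstack([cv2.resize(b[110:260,80:420],(480,212)),cv2.resize(w,(283,212))])[:,:,::-1])
im=cv2.cvtColor(b[110:250,80:220],cv2.COLOR_RGB2BGR);cv2.imwrite('pics/c5b.png',cv2.resize(im,(400,400)))
# predicted marker for wheel=1.571 and upright arm ends, scene px
for ph in(1.37,1.571):
    a=-.133-ph;print(ph,proj('scene',[[.4855+.059*np.cos(a),-.2155+.059*np.sin(a),.127]]), onz('scene',[[80+125*.35,110+277*.35]],.127))
E
```

```text
t: 6.23
tool_pos: [0.4897, -0.1538, 0.2133]
tool_rot: [3.133, -0.216, -0.001]
contact_force: [0.2, 1.4, 0.0]
opening: 0.0418
t: 6.82
tool_pos: [0.4905, -0.1539, 0.3348]
tool_rot: [3.132, -0.215, 0.003]
contact_force: [0.5, 0.6, -0.2]
opening: 0.0417
t 6.82 p [ 0.4905 -0.1539  0.3348] yaw tool-y -1.708 tilt -1.0 F [ 0.5  0.6 -0.2] open 0.0417
1.37 [[125.05040669 211.89438317]] [[ 0.47240469 -0.2778279   0.127     ]]
1.571 [[125.47790539 208.31965612]] [[ 0.47240469 -0.2778279   0.127     ]]
```

View pics/c5.png

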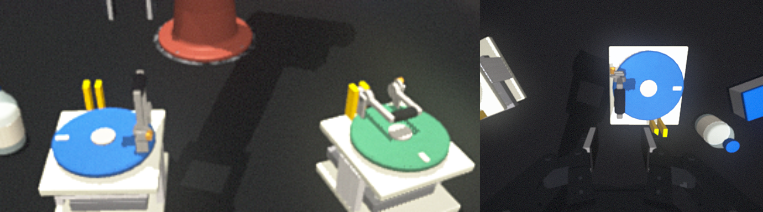

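View pics/c5b.png

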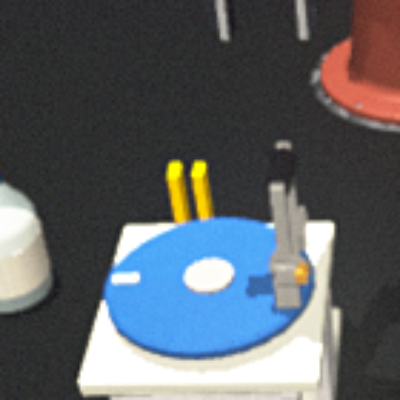

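```bash
python3 -c "from station import *;print(finish_job())"
```

```text
the job is handed in; nothing more can be done
None
```

The job is handed in: the blue press's crank is upright and its wheel is turned clockwise to the stop. It took about 7 s of the 40 s allowed.

I gripped the roller and swung the crank up along its arc until it met its stop with about 14 N. The wheel mark had not moved at that point. I then turned the wheel about its axis until it reacted with about 6 N, opened the jaws and lifted 12 cm clear.

- **Wheel:** its mark sits at about pixel row 207 in the scene picture. I expected row 208 at the stop and row 212 at the 1.37 rad limit. The tool angle gave 1.53 rad just before release. The two agree only to a few hundredths of a radian, but both are inside the limit.
- **Crank:** it stands upright after release. I judged this by eye in the final pictures and did not measure its angle.
- **Green press:** its crank is still folded.
- **Contact:** the tool force is about zero and the gripper is clear of the press.

No check failed.

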